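# Nest the bento set

## Task

Put the bento set away nested, largest first: set the long steel inner box down flat inside the clear lunch box and let go of it, and only then stand the little round steel cup inside the inner box. All three end upright with their open tops up, the lunch box still standing on the tiles.

Things in the scene. Friction and masses are not known exactly. Their poses are not given: they have to be found in the camera images.
- lunch_box: Open clear plastic lunch box with a thin grey rim line and a grey clip tab folded down on the outside of each short end; the largest container. Loose, 0.35 kg. Sizes in mm: outside 200 (x) x 150 (y) x 64 high, walls and floor 4 thick, so the inside is 192 x 142 and 60 deep; the tabs stick out 7 at the two x ends. Origin: centre of its underside; x along its length, z up.
- inner_box: Open rectangular stainless steel inner box, the middle size, loose, about 0.11 kg. Sizes in mm: outside 120 (x) x 62 (y) x 46 high, walls and floor 3 thick, so the inside is 114 x 56 and 43 deep; it can be gripped across its 62 width. Origin: centre of its underside; x along its length, z up.
- sauce_cup: Open round straight-sided stainless steel cup, the smallest, loose, about 0.05 kg. Sizes in mm: 36 outside diameter, 42 high, wall 2.5, floor 3; can be gripped across its diameter at any yaw. Inside the inner box there is more finger room along the box's length than across it. Origin: centre of its underside; z up. (The two heart-shaped silicone moulds, the whisk, the wooden spatula and the clamped cutting board around are not part of the set.)
Things that resemble listed ones, but are neither listed nor needed, are in the scene too. Leave any yellow look-alike of the sauce_cup alone.

How it is judged:
By the outcome, as a careful person would: the job done as asked, in the order asked, and still so for the second after the job is handed in, with the robot touching nothing.
It also fails if it takes over 72 s, if anything falls off the work surface, if the arm or the gripper's body presses on something with over 40 N, if the wrist force passes 120 N, or if a joint passes its speed limit or range.

## Robot

A 7-joint arm with a two-finger parallel gripper is mounted at the origin on the work surface. World frame = base frame: x ahead of the robot, y to its left, z up, the work surface at z = 0. Lengths are in m, angles in rad, forces in N, time in s.
With the tool pointing down it reaches from about 0.4 to 0.875 m from the base axis. Payload 19.3 kg.
Tool frame: the origin (TCP) lies at the very end of the fingers, on their centre line; the grasp point (between the pads) lies 19 mm behind it; z points along the fingers, x is the direction in which the jaws open and shut, and the axes are right-handed (so a half turn about z gives the same grasp; the last joint's range is limited). The gripper opens to 85 mm and grips with 20 to 120 N. Pads are 22 mm wide; open, the fingers measure 114 mm over their backs; the gripper's body (76 mm by 85 mm) begins 54 mm behind the grasp point. The pads swing forward as they close: fully open they stand 13 mm farther back than shut.
Start: joints at [1.112, 0.521, -0.036, 1.599, 0.021, 1.021, -0.113], TCP at [0.237, -0.578, 0.207] pointing down, gripper open.
Joint ranges: [-2.91, 2.91], [-0.3, 2.13], [-1.5, 1.42], [0.17, 2.43], [-1.26, 4.41], [0.16, 1.93], [-2.52, 2.52]. Speed limits (rad/s): [1.89, 1.89, 2.39, 2.39, 3.01, 3.01, 3.01].

## Interface

Orientations are given as [roll, pitch, yaw] about the fixed x, y, z axes, in that order (R = Rz(yaw) Ry(pitch) Rx(roll)).
In Python, from workcell import observe, eyes, job_done gives the robot as it stands. The module is installed in compiled form; this text tells all that it offers.
- The arm moves only by the shell command python3 -m pendant 'ROWS' [FORCE]. ROWS is JSON, a list of rows, each an object of numbers: "dx", "dy", "dz": the shift along the tool's x, y, z in mm; "ax", "ay", "az": the turn, a rotation vector about the tool's x, y, z in degrees; "claw": the finger opening in mm, from 0 to 85.4. A call has 1 to 10 rows; each row is the pose to reach, as a shift and turn from the pose commanded when the call began, along the tool's axes at that moment; what a row does not reach only later rows make up. A row lasts 1/12 s, in which the tool goes at most 41.7 mm and 7.16 degrees, less where a joint would pass 70% of its speed; a pose out of reach is approached as far as the arm can. A call with a gripper value outside its range is refused whole. The fingers move at their own pace and stop on an object; FORCE is the grip in N (left out, the last holds). Time passes only in rows, so rows that repeat a pose let the fingers close. It gives the time, the measured TCP pose, the force and the opening at its end, in the units of the state.
- observe(): the state, without advancing time (a new reading comes with each control period).
- eyes.grab_frame(name): name is "scene" or "top" or "wrist"; returns a dict with "image" (480x640x3 uint8, blue, green, red), "fovy" (degrees; the focal length in pixels is half the picture's height over the tangent of half this angle, whatever the lens; pixels are square), "cx", "cy" (the principal point, pixels), "view" (4x4, takes a point from world to camera coordinates). Camera axes: x right, y up, looking along -z (the intrinsics and any distortion apply to the point x, -y, -z); pixel columns grow to the right and rows downward; lengths in m; the calibration is good to about 2 mm. A picture is of the moment at which its call begins. There is no depth.
- job_done(): hands the job in, once; it reports no verdict.
The state is a dict: "clock": time; "qpos": joint angles; "qd": joint speeds; "joint_efforts": joint torques, N m; "position": TCP position; "tool_rot": TCP orientation; "force": force on the tool from outside, world axes, zero at the start; "moment": the same for the moment, N m; "grip_width": finger opening in m.
Only numpy, scipy, OpenCV 4.12 (cv2) and the standard library are available. Lean on these libraries where they do the work, as an engineer would, in place of code of your own. Each camera call takes 0.05 s, during which the arm holds its last target.

## Working session

There is one attempt and no reset: what is moved stays moved. The work goes in short steps, Python scripts to look and compute and a shell command to move; the robot and the scene stay as the last step left them, time stands still between calls to the robot, and variables do not carry over. Pictures are saved under pics/ and viewed, and the job is handed in when it is done.

```bash
mkdir -p pics
python3 - <<'E'
from workcell import observe, eyes
import cv2
for n in("scene","top","wrist"):
    f=eyes.grab_frame(n); cv2.imwrite(f"pics/{n}0.png",f["image"]); print(n,{k:v for k,v in f.items() if k!="image"})
s=observe(); print(s)
E
```

```text
scene {'fovy': 44.0771176921232, 'cx': 312.55484383520303, 'cy': 236.83212768238783, 'view': array([[ 0.18174701,  0.98334314, -0.00207304, -0.1149518 ],
       [-0.80207318,  0.14946265,  0.57822101,  0.36560836],
       [ 0.5688995 , -0.10342721,  0.81587755, -1.35679599],
       [ 0.        ,  0.        ,  0.        ,  1.        ]])}
top {'fovy': 50.33545198841653, 'cx': 316.5392586931784, 'cy': 233.9678399010216, 'view': array([[ 0.03982028, -0.99920592,  0.00136745, -0.01900154],
       [ 0.96585578,  0.03884177,  0.25615216, -0.51827792],
       [-0.25600187, -0.0088793 ,  0.96663551, -0.75263803],
       [ 0.        ,  0.        ,  0.        ,  1.        ]])}
wrist {'fovy': 62.08396463842013, 'cx': 316.3131670587174, 'cy': 245.00126804553554, 'view': array([[ 3.79078325e-01, -9.25364234e-01, -8.11669738e-04,
        -6.24327637e-01],
       [ 8.91528753e-01,  3.65452255e-01, -2.67621247e-01,
         3.52072409e-02],
       [ 2.47943757e-01,  1.00725787e-01,  9.63523850e-01,
        -3.79396209e-01],
       [ 0.00000000e+00,  0.00000000e+00,  0.00000000e+00,
         1.00000000e+00]])}
{'clock': 0.15, 'qpos': array([ 1.11179137,  0.5218774 , -0.03632039,  1.59984997,  0.02116882,
        1.02110447, -0.11279911]), 'qd': array([ 1.19993686e-03,  3.99839783e-04,  3.28488386e-03, -1.37511711e-03,
       -4.95681762e-05, -8.43273096e-06,  1.31284399e-03]), 'joint_efforts': array([ 2.49847399e-03, -9.27389216e+01,  1.98093899e+00, -3.70048070e+01,
        1.80675066e-02,  6.36776982e-03,  5.18508637e-05]), 'position': array([ 0.23680295, -0.57811582,  0.20676754]), 'tool_rot': array([ 3.14155869e+00,  8.55139526e-04, -1.18202570e+00]), 'force': array([0.61780742, 0.02557499, 0.21581238]), 'moment': array([-0.04226874, -0.01252256, -0.04252293]), 'grip_width': 0.08556492200766803}
```

View pics/scene0.png

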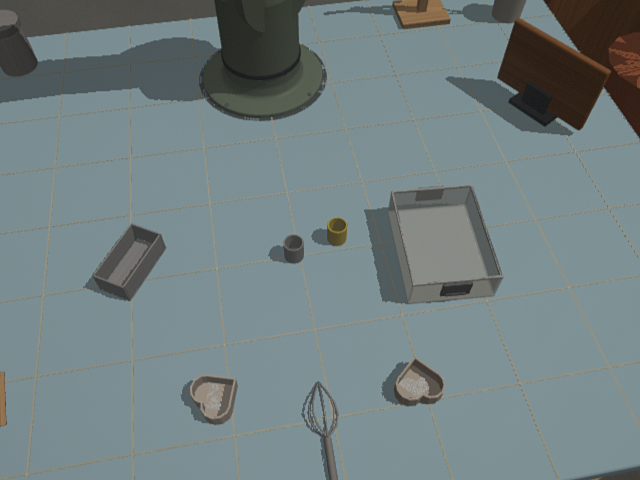

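View pics/top0.png

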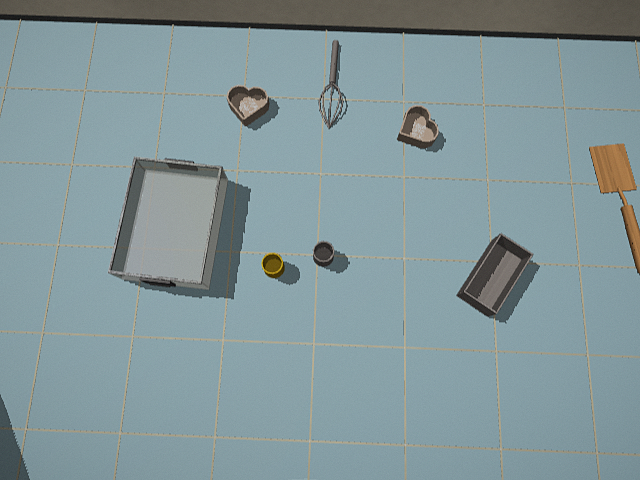

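View pics/wrist0.png

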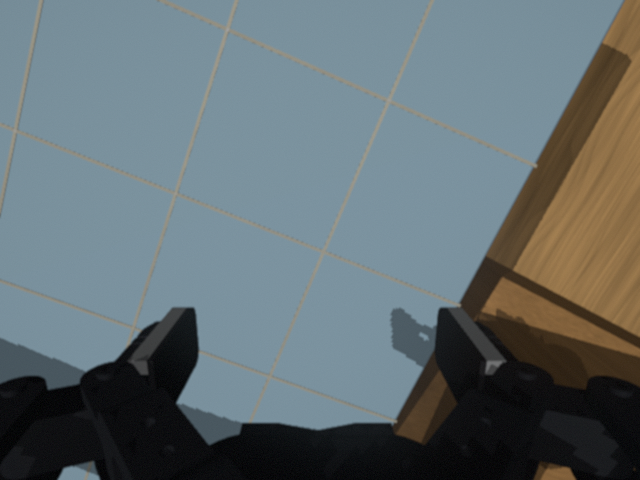

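The top view shows the lunch box at (172,223), the long steel box at (497,275), the steel cup at (323,253) and the yellow look-alike at (273,265). In the scene view the steel cup is at (293,248) and the yellow one at (337,232). The clamps, moulds, whisk and shaker don't fit any description. I choose the grey cup and check it in a close crop.

```bash
cat > h.py <<'E'
import numpy as np, cv2
from workcell import observe, eyes
def grab(n,save=None):
    f=eyes.grab_frame(n)
    if save: cv2.imwrite(save,f["image"])
    f["f"]=240/np.tan(np.radians(f["fovy"])/2); return f
def ray(f,u,v):
    V=f["view"];R=V[:3,:3];t=V[:3,3]
    d=R.T@np.array([(u-f["cx"])/f["f"],-(v-f["cy"])/f["f"],-1.]); return -R.T@t,d
def plane(f,u,v,z):
    o,d=ray(f,u,v); return o+d*(z-o[2])/d[2]
def proj(f,p):
    c=f["view"][:3,:3]@np.array(p)+f["view"][:3,3]
    return f["cx"]+f["f"]*c[0]/-c[2], f["cy"]-f["f"]*c[1]/-c[2]
E
python3 - <<'E'
import cv2,numpy as np
t=cv2.imread('pics/top0.png');s=cv2.imread('pics/scene0.png')
def c(im,x,y,w,h,k): return cv2.resize(im[y:y+h,x:x+w],None,fx=k,fy=k,interpolation=cv2.INTER_CUBIC)
a=np.hstack([c(t,440,220,110,110,3.5),c(t,245,225,110,110,3.5)])
b=np.hstack([c(s,80,215,110,110,3.5),c(s,260,190,110,110,3.5)])
cv2.imwrite('pics/crop1.png',cv2.resize(np.vstack([a,b]),(600,600)))
cv2.imwrite('pics/crop2.png',c(t,95,145,145,150,4))
E
```

```text
(no output)
```

View pics/crop1.png

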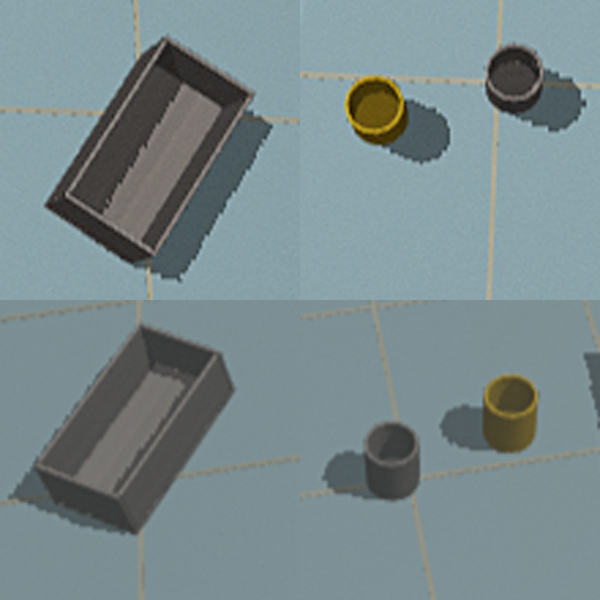

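View pics/crop2.png

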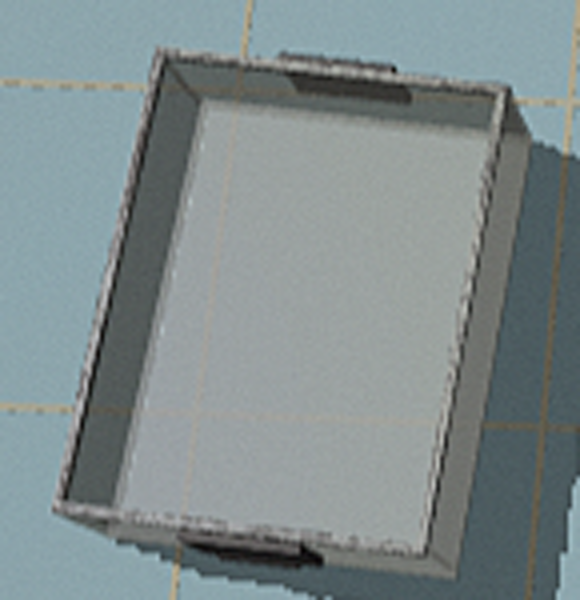

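Run:
```python
from h import *
t=grab("top");s=grab("scene")
def rep(name,f,P,z):
    Q=np.array([plane(f,u,v,z)[:2] for u,v in P]); print(name,np.round(Q*1000,1).tolist(),'c',np.round(Q.mean(0)*1000,1))
    if len(Q)==4:
        d=np.roll(Q,-1,0)-Q; print('  len',np.round(np.linalg.norm(d,axis=1)*1000,1),'ang',np.round(np.degrees(np.arctan2(d[:,1],d[:,0])),1))
ib=np.array([(165,38),(254,95),(153,258),(66,195)])/2.727+[440,220]
ibs=np.array([(140,25),(222,52),(120,195),(37,165)])/2.727+[80,215]
rep('inner top',t,ib,.046);rep('inner scene',s,ibs,.046)
lb=np.array([(159,50),(508,88),(428,555),(58,508)])/4+[95,145]
rep('lunch top',t,lb,.064)
rep('lunch scene',s,[(390,191),(472,186),(499,277),(409,278)],.064)
rep('cup top',t,[(323.5,251.8)],.042)
rep('cup scene',s,[(260+(391-300)/2.727,190+(443-300)/2.727)],.042)
rep('yel top',t,[(245+(376-300)/2.727,225+106/2.727)],.042)
```

```text
inner top [[536.6, -301.4], [503.3, -352.8], [403.7, -287.5], [438.5, -238.2]] c [ 470.5 -295. ]
  len [ 61.2 119.1  60.3 116.6] ang [-122.9  146.7   54.7  -32.8]
inner scene [[407.3, -287.1], [439.1, -235.1], [535.8, -300.1], [504.7, -350.4]] c [ 471.7 -293.2]
  len [ 60.9 116.5  59.1 116.1] ang [  58.6  -33.9 -121.7  147. ]
lunch top [[640.0, 312.0], [628.8, 164.2], [431.4, 178.4], [444.3, 326.3]] c [536.1 245.2]
  len [148.2 197.9 148.4 196.2] ang [-94.3 175.9  85.   -4.2]
lunch scene [[431.7, 180.4], [447.7, 330.8], [641.6, 309.1], [616.5, 163.7]] c [534.4 246. ]
  len [151.2 195.1 147.6 185.5] ang [ 83.9  -6.4 -99.8 174.8]
cup top [[495.6, -10.7]] c [495.6 -10.7]
cup scene [[496.7, -9.0]] c [496.7  -9. ]
yel top [[472.1, 71.2]] c [472.1  71.2]
```

The crops confirm it: left is the long steel box, and of the two cups the grey one (top 323,252) is the steel cup. The two views agree to about 2 mm. Next I'll work out the first shift.

```bash
cat >> h.py <<'E'
from scipy.spatial.transform import Rotation as Ro
def go(p,yaw):
    s=observe(); R=Ro.from_euler('xyz',s["tool_rot"])
    d=R.inv().apply(np.array(p)-s["position"]*1000)
    rv=(R.inv()*Ro.from_euler('xyz',[180,0,yaw],degrees=True)).as_rotvec(degrees=True)
    print('t',round(s["clock"],2),'pos',np.round(s["position"]*1000,1),'rpy',np.round(np.degrees(s["tool_rot"]),1),'w',round(s["grip_width"]*1000,1),'F',np.round(s["force"],1),'\n d',np.round(d,1),'rv',np.round(rv,1))
E
python3 -c "
from h import *
go([471,-294,190],56.7)"
```

```text
t 0.25 pos [ 236.8 -578.2  206.9] rpy [180.    0.  -67.7] w 85.3 F [ 0.2 -0.4 -0.4] 
 d [-174.2 -324.4   17. ] rv [  -0.     0.  -124.4]
```

```bash
python3 -m pendant '[{"dx":-20,"dy":-30,"dz":0,"az":-6},{"dx":-35,"dy":-65,"dz":0,"az":-13},{"dx":-52,"dy":-98,"dz":0,"az":-20},{"dx":-70,"dy":-130,"dz":0,"az":-27},{"dx":-88,"dy":-162,"dz":0,"az":-34},{"dx":-105,"dy":-195,"dz":0,"az":-41},{"dx":-122,"dy":-228,"dz":0,"az":-48},{"dx":-140,"dy":-260,"dz":0,"az":-55},{"dx":-157,"dy":-292,"dz":0,"az":-62},{"dx":-174,"dy":-324,"dz":0,"az":-68}]'
python3 -c "
from h import *
go([471,-294,190],56.7)"
```

```text
t 0.25 pos [ 236.8 -578.2  206.9] rpy [180.    0.  -67.7] w 85.3 F [ 0.2 -0.4 -0.4] 
 d [-174.2 -324.4   17. ] rv [  -0.     0.  -124.4]schema error: expected keys dx, dy, dz, ax, ay, az, claw
```

```bash
python3 -m pendant '[{"dx":-20,"dy":-30,"dz":0,"ax":0,"ay":0,"az":-6,"claw":85},{"dx":-35,"dy":-65,"dz":0,"ax":0,"ay":0,"az":-13,"claw":85},{"dx":-52,"dy":-98,"dz":0,"ax":0,"ay":0,"az":-20,"claw":85},{"dx":-70,"dy":-130,"dz":0,"ax":0,"ay":0,"az":-27,"claw":85},{"dx":-88,"dy":-162,"dz":0,"ax":0,"ay":0,"az":-34,"claw":85},{"dx":-105,"dy":-195,"dz":0,"ax":0,"ay":0,"az":-41,"claw":85},{"dx":-122,"dy":-228,"dz":0,"ax":0,"ay":0,"az":-48,"claw":85},{"dx":-140,"dy":-260,"dz":0,"ax":0,"ay":0,"az":-55,"claw":85},{"dx":-157,"dy":-292,"dz":0,"ax":0,"ay":0,"az":-62,"claw":85},{"dx":-174,"dy":-324,"dz":0,"ax":0,"ay":0,"az":-68,"claw":85}]'
python3 -c "
from h import *
go([471,-294,190],56.7)"
```

```text
clock: 1.08
position: [0.4716, -0.2931, 0.2074]
tool_rot: [3.141, -0.0, 0.011]
force: [0.4, -0.9, -0.3]
grip_width: 0.0848
t 1.08 pos [ 471.6 -293.1  207.4] rpy [180.   -0.    0.6] w 84.8 F [ 0.4 -0.9 -0.3] 
 d [-0.6  0.9 17.4] rv [  0.   -0.  -56.1]
```

```bash
python3 -m pendant '[{"dx":0,"dy":0,"dz":0,"ax":0,"ay":0,"az":-7,"claw":85},{"dx":0,"dy":0,"dz":0,"ax":0,"ay":0,"az":-14,"claw":85},{"dx":0,"dy":0,"dz":0,"ax":0,"ay":0,"az":-21,"claw":85},{"dx":0,"dy":0,"dz":5,"ax":0,"ay":0,"az":-28,"claw":85},{"dx":0,"dy":0,"dz":15,"ax":0,"ay":0,"az":-35,"claw":85},{"dx":0,"dy":0,"dz":25,"ax":0,"ay":0,"az":-42,"claw":85},{"dx":0,"dy":0,"dz":35,"ax":0,"ay":0,"az":-49,"claw":85},{"dx":0,"dy":1,"dz":47,"ax":0,"ay":0,"az":-56,"claw":85},{"dx":0,"dy":1,"dz":47,"ax":0,"ay":0,"az":-56,"claw":85},{"dx":0,"dy":1,"dz":47,"ax":0,"ay":0,"az":-56,"claw":85}]'
python3 -c "
from h import *
go([471,-294,15],56.7); print(observe()['qpos'])
f=grab('wrist','pics/w1.png')"
```

```text
clock: 1.92
position: [0.4705, -0.2955, 0.16]
tool_rot: [-3.14, -0.0, 0.978]
force: [-0.4, 0.2, 0.1]
grip_width: 0.0851
t 1.92 pos [ 470.5 -295.5  160. ] rpy [-179.9   -0.    56. ] w 85.1 F [-0.4  0.2  0.1] 
 d [  1.5  -0.2 145. ] rv [-0.1 -0.  -0.7]
[ 0.88950173  0.52753655 -0.60278382  1.80920514  0.3662997   0.91934498
  1.10220192]
```

View pics/w1.png

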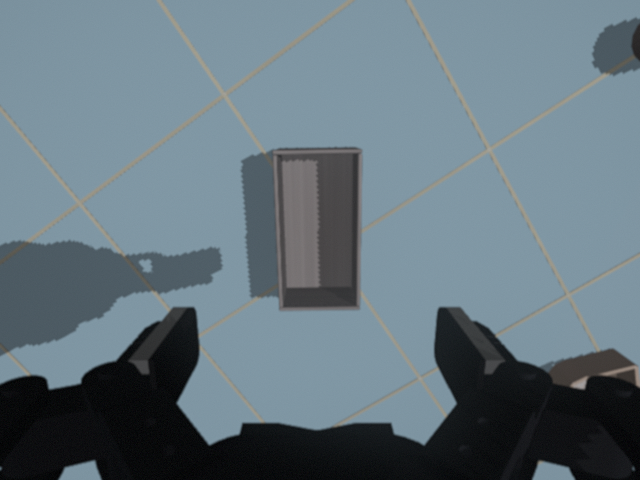

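The box, rim corners about (274,151), (361,150), (359,309) and (280,309), sits midway between the fingers. I'll descend to the grasp height.

```bash
python3 - <<'E'
from h import *
f=grab('wrist')
Q=np.array([plane(f,u,v,.046)[:2] for u,v in [(274,151),(361,150),(359,309),(280,309)]])*1000
d=np.roll(Q,-1,0)-Q
print(Q.round(1),Q.mean(0),np.linalg.norm(d,axis=1),np.degrees(np.arctan2(d[:,1],d[:,0])))
E
python3 -m pendant '[{"dx":1,"dy":0,"dz":25,"ax":0,"ay":0,"az":0,"claw":85},{"dx":1,"dy":0,"dz":50,"ax":0,"ay":0,"az":-0.5,"claw":85},{"dx":1,"dy":0,"dz":75,"ax":0,"ay":0,"az":-0.5,"claw":85},{"dx":1,"dy":0,"dz":95,"ax":0,"ay":0,"az":-0.5,"claw":85},{"dx":1,"dy":0,"dz":110,"ax":0,"ay":0,"az":-0.5,"claw":85},{"dx":1,"dy":0,"dz":120,"ax":0,"ay":0,"az":-0.5,"claw":85},{"dx":1,"dy":0,"dz":130,"ax":0,"ay":0,"az":-0.5,"claw":85},{"dx":1,"dy":0,"dz":138,"ax":0,"ay":0,"az":-0.5,"claw":85},{"dx":1,"dy":0,"dz":143,"ax":0,"ay":0,"az":-0.5,"claw":85},{"dx":1,"dy":0,"dz":143,"ax":0,"ay":0,"az":-0.5,"claw":85}]' 30
```

```text
[[ 407.4 -288. ]
 [ 440.4 -237.9]
 [ 540.2 -302.8]
 [ 506.2 -353.1]] [ 473.55529466 -295.43812671] [ 59.97952267 119.02486684  60.74414868 118.34522901] [  56.64374185  -33.02230034 -123.99543794  146.61125877]
clock: 2.85
position: [0.4712, -0.2946, 0.0167]
tool_rot: [-3.141, 0.0, 0.99]
force: [0.3, -0.1, 0.0]
grip_width: 0.0853
```

```bash
python3 -m pendant '[{"dx":0,"dy":0,"dz":0,"ax":0,"ay":0,"az":0,"claw":70},{"dx":0,"dy":0,"dz":0,"ax":0,"ay":0,"az":0,"claw":64},{"dx":0,"dy":0,"dz":0,"ax":0,"ay":0,"az":0,"claw":58},{"dx":0,"dy":0,"dz":0,"ax":0,"ay":0,"az":0,"claw":50},{"dx":0,"dy":0,"dz":0,"ax":0,"ay":0,"az":0,"claw":50},{"dx":0,"dy":0,"dz":0,"ax":0,"ay":0,"az":0,"claw":50},{"dx":0,"dy":0,"dz":0,"ax":0,"ay":0,"az":0,"claw":50}]' 30
python3 -m pendant '[{"dx":0,"dy":0,"dz":-5,"ax":0,"ay":0,"az":0,"claw":50},{"dx":0,"dy":0,"dz":-15,"ax":0,"ay":0,"az":0,"claw":50},{"dx":0,"dy":0,"dz":-35,"ax":0,"ay":0,"az":0,"claw":50},{"dx":0,"dy":0,"dz":-60,"ax":0,"ay":0,"az":0,"claw":50},{"dx":0,"dy":0,"dz":-90,"ax":0,"ay":0,"az":0,"claw":50},{"dx":0,"dy":0,"dz":-120,"ax":0,"ay":0,"az":0,"claw":50},{"dx":0,"dy":0,"dz":-140,"ax":0,"ay":0,"az":0,"claw":50},{"dx":0,"dy":0,"dz":-155,"ax":0,"ay":0,"az":0,"claw":50},{"dx":0,"dy":0,"dz":-160,"ax":0,"ay":0,"az":0,"claw":50}]' 30
python3 -c "
from h import *
go([535.5,245.5,160],85.7)
f=grab('wrist','pics/w2.png')"
```

```text
clock: 3.43
position: [0.4717, -0.2955, 0.0187]
tool_rot: [3.14, 0.001, 0.99]
force: [-5.8, -0.3, 23.3]
grip_width: 0.05
clock: 4.18
position: [0.4721, -0.2951, 0.1802]
tool_rot: [3.138, 0.0, 0.991]
force: [-0.1, -0.2, -0.3]
grip_width: 0.0501
t 4.18 pos [ 472.1 -295.1  180.2] rpy [179.8   0.   56.8] w 50.1 F [-0.1 -0.2 -0.3] 
 d [ 486.9 -243.3   19.4] rv [  0.2   0.1 -28.9]
```

View pics/w2.png

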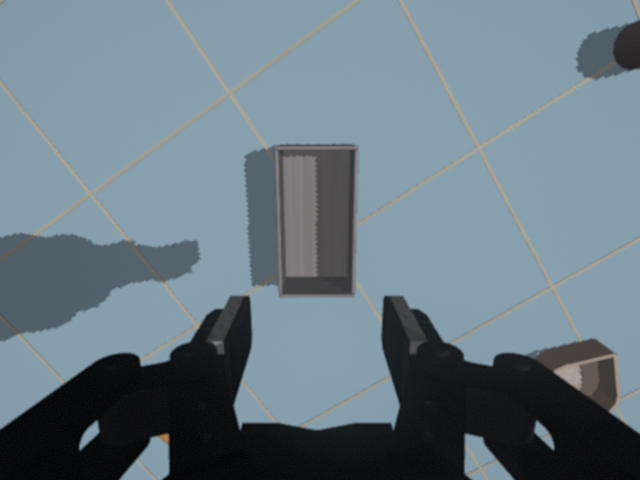

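The fingers closed to 50 mm with 23 N upward, so no grasp. I'll check the geometry by projecting the TCP and the box into the wrist view.

Run:
```python
from h import *
f=grab('wrist');t=grab('top','pics/t2.png');s=grab('scene','pics/s2.png')
st=observe();p=st['position'];R=Ro.from_euler('xyz',st['tool_rot']).as_matrix()
for q in [p,p-R[:,2]*.019,p+R[:,0]*.025,p-R[:,0]*.025,p-R[:,0]*.025-R[:,2]*.02]: print([np.round(proj(c,q),1) for c in(f,t,s)])
print(f['view']@np.r_[p,1])
Q=np.array([plane(f,u,v,.046)[:2] for u,v in [(276,147),(357,146),(354,296),(280,296)]])*1000
print(Q.round(1),Q.mean(0))
```

```text
[array([315.8, 285.4]), array([531.4, 255.6]), array([105.4, 207. ])]
[array([315.7, 302.4]), array([537.2, 252.5]), array([101.8, 199.3])]
[array([370.4, 285.4]), array([515.5, 245.3]), array([119.2, 212. ])]
[array([261.1, 285.4]), array([547.4, 266. ]), array([ 91.9, 202.1])]
[array([254.6, 303.4]), array([554. , 263.1]), array([ 87.8, 193.9])]
[-2.53935707e-04 -1.85032758e-02 -1.82504535e-01  1.00000000e+00]
[[ 406.9 -287.8]
 [ 438.9 -237.7]
 [ 538.5 -302. ]
 [ 505.5 -352.3]] [ 472.42691157 -294.94460408]
```

View pics/t2.png

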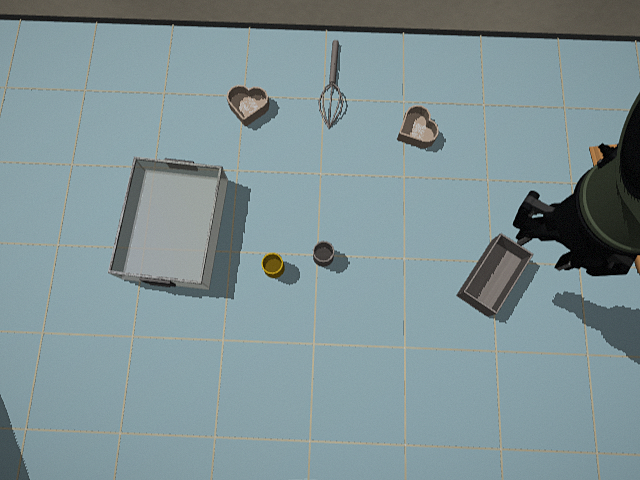

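View pics/s2.png

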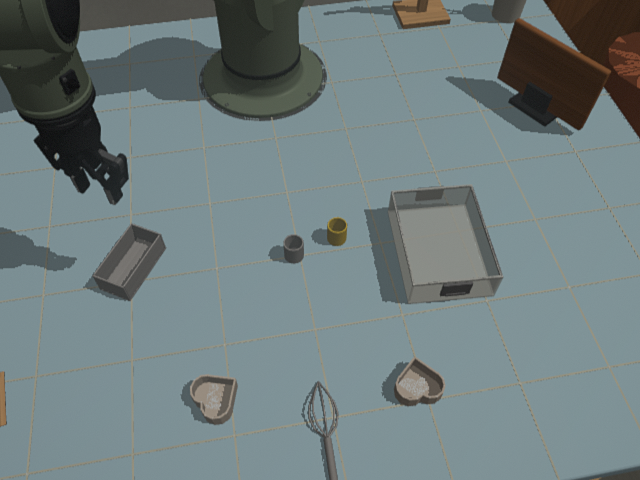

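Run:
```python
from h import *
f=grab('wrist');st=observe();p=st['position'];R=Ro.from_euler('xyz',st['tool_rot']).as_matrix()
for w in(.025,.0427):
  for d in(0,.01,.02,.03,.04,.05):
    print(w,d,[np.round(proj(f,p+R@[sx*w,sy*.011,-d])) .tolist() for sx in(1,-1) for sy in (-1,1)])
cv2.imwrite('pics/w3.png',cv2.resize(f['image'][270:430,180:460],None,fx=2.8,fy=2.8,interpolation=cv2.INTER_CUBIC))
```

```text
0.025 0 [[373.0, 267.0], [371.0, 312.0], [260.0, 267.0], [262.0, 312.0]]
0.025 0.01 [[376.0, 275.0], [374.0, 322.0], [257.0, 275.0], [259.0, 322.0]]
0.025 0.02 [[380.0, 283.0], [377.0, 333.0], [253.0, 283.0], [255.0, 333.0]]
0.025 0.03 [[384.0, 293.0], [381.0, 346.0], [249.0, 293.0], [252.0, 346.0]]
0.025 0.04 [[388.0, 304.0], [385.0, 360.0], [244.0, 304.0], [247.0, 360.0]]
0.025 0.05 [[394.0, 317.0], [390.0, 376.0], [239.0, 317.0], [242.0, 376.0]]
0.0427 0 [[413.0, 267.0], [409.0, 312.0], [220.0, 267.0], [223.0, 312.0]]
0.0427 0.01 [[418.0, 275.0], [415.0, 322.0], [215.0, 275.0], [218.0, 322.0]]
0.0427 0.02 [[424.0, 283.0], [420.0, 333.0], [208.0, 283.0], [212.0, 333.0]]
0.0427 0.03 [[431.0, 293.0], [427.0, 346.0], [201.0, 293.0], [206.0, 346.0]]
0.0427 0.04 [[439.0, 304.0], [434.0, 360.0], [193.0, 304.0], [198.0, 360.0]]
0.0427 0.05 [[448.0, 317.0], [443.0, 376.0], [184.0, 317.0], [190.0, 376.0]]
```

View pics/w3.png

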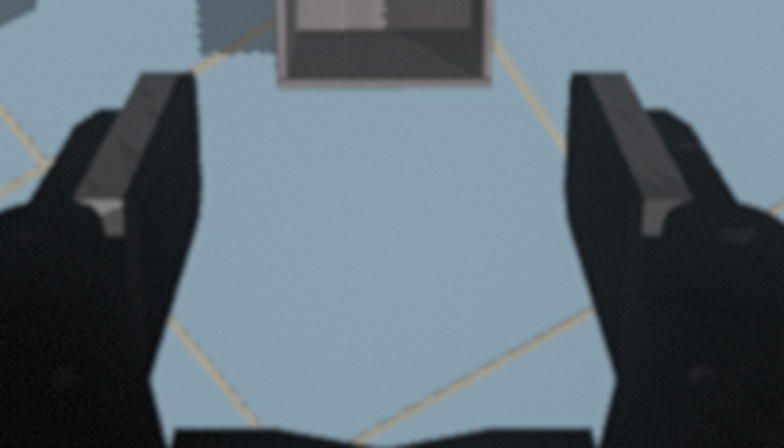

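The wrist view puts the pad tips (corners at about (250,297) and (383,297)) roughly 33 mm behind the reported TCP at 50 mm opening, and about 42 mm behind when fully open. So the fingers closed above the rim, which also explains the 23 N. The box has not moved. I'll correct for this by commanding lower, in stages and watching the force.

```bash
python3 -m pendant '[{"dx":0,"dy":0,"dz":5,"ax":0,"ay":0,"az":0,"claw":85},{"dx":0,"dy":0,"dz":20,"ax":0,"ay":0,"az":0,"claw":85},{"dx":0,"dy":0,"dz":45,"ax":0,"ay":0,"az":0,"claw":85},{"dx":0,"dy":0,"dz":70,"ax":0,"ay":0,"az":0,"claw":85},{"dx":0,"dy":0,"dz":95,"ax":0,"ay":0,"az":0,"claw":85},{"dx":0,"dy":0,"dz":120,"ax":0,"ay":0,"az":0,"claw":85},{"dx":0,"dy":0,"dz":140,"ax":0,"ay":0,"az":0,"claw":85},{"dx":0,"dy":0,"dz":155,"ax":0,"ay":0,"az":0,"claw":85},{"dx":0,"dy":0,"dz":165,"ax":0,"ay":0,"az":0,"claw":85},{"dx":0,"dy":0,"dz":170,"ax":0,"ay":0,"az":0,"claw":85}]' 30
python3 -m pendant '[{"dx":0,"dy":0,"dz":5,"ax":0,"ay":0,"az":0,"claw":85},{"dx":0,"dy":0,"dz":10,"ax":0,"ay":0,"az":0,"claw":85},{"dx":0,"dy":0,"dz":15,"ax":0,"ay":0,"az":0,"claw":85},{"dx":0,"dy":0,"dz":15,"ax":0,"ay":0,"az":0,"claw":85}]' 30
python3 -c "
from h import *
go([472,-295,-20],56.7)
f=grab('wrist','pics/w4.png');s=grab('scene');t=grab('top')
a=cv2.resize(s['image'][150:310,20:230],(420,320));b=cv2.resize(t['image'][190:350,430:640],(420,320))
cv2.imwrite('pics/st4.png',np.hstack([a,b])[:, :800])"
```

```text
clock: 5.27
position: [0.4705, -0.294, 0.0053]
tool_rot: [-3.139, -0.0, 0.991]
force: [-0.4, -0.4, -0.3]
grip_width: 0.085
clock: 5.6
position: [0.4712, -0.2947, -0.0083]
tool_rot: [-3.141, 0.0, 0.991]
force: [-0.8, -0.2, -1.0]
grip_width: 0.085
t 5.6 pos [ 471.2 -294.7   -8.3] rpy [-180.     0.    56.8] w 85.0 F [-0.8 -0.2 -1. ] 
 d [ 0.2  0.9 11.7] rv [-0.   0.   0.1]
```

View pics/st4.png

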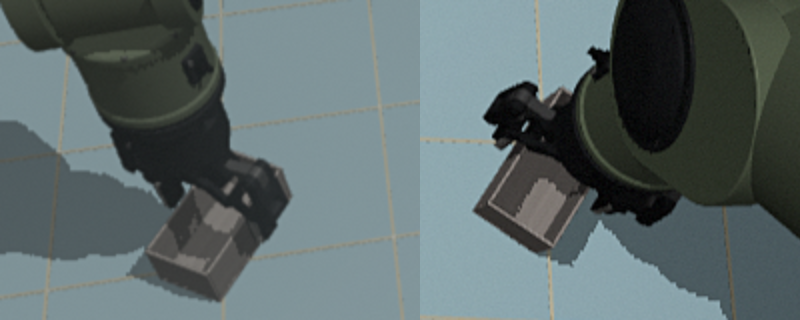

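View pics/w4.png

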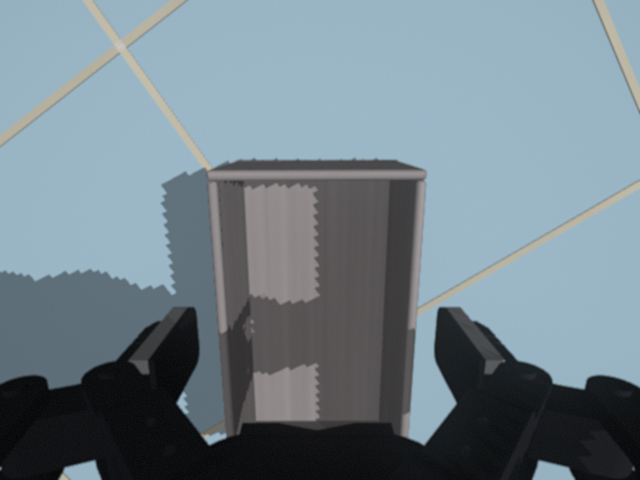

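The fingers straddle the walls, centred, with no contact at reported z = -8 mm, which confirms the offset. I'll go lower and close.

```bash
python3 -m pendant '[{"dx":0,"dy":0,"dz":5,"ax":0,"ay":0,"az":0,"claw":85},{"dx":0,"dy":0,"dz":9,"ax":0,"ay":0,"az":0,"claw":85},{"dx":0,"dy":0,"dz":12,"ax":0,"ay":0,"az":0,"claw":85},{"dx":0,"dy":0,"dz":12,"ax":0,"ay":0,"az":0,"claw":75},{"dx":0,"dy":0,"dz":12,"ax":0,"ay":0,"az":0,"claw":68},{"dx":0,"dy":0,"dz":12,"ax":0,"ay":0,"az":0,"claw":62},{"dx":0,"dy":0,"dz":12,"ax":0,"ay":0,"az":0,"claw":55},{"dx":0,"dy":0,"dz":12,"ax":0,"ay":0,"az":0,"claw":50},{"dx":0,"dy":0,"dz":12,"ax":0,"ay":0,"az":0,"claw":50},{"dx":0,"dy":0,"dz":12,"ax":0,"ay":0,"az":0,"claw":50}]' 35
python3 -c "
from h import *
go([472,-295,-20],56.7)"
```

```text
clock: 6.58
position: [0.4714, -0.2947, -0.0197]
tool_rot: [3.141, -0.0, 0.991]
force: [-0.6, 0.8, 4.4]
grip_width: 0.0615
t 6.58 pos [ 471.4 -294.7  -19.7] rpy [180.   -0.   56.8] w 61.5 F [-0.6  0.8  4.4] 
 d [0.1 0.7 0.3] rv [ 0.  -0.   0.1]
```

Holding at 61.5 mm. Lift, then check.

```bash
python3 -m pendant '[{"dx":0,"dy":0,"dz":-3,"ax":0,"ay":0,"az":0,"claw":50},{"dx":0,"dy":0,"dz":-10,"ax":0,"ay":0,"az":0,"claw":50},{"dx":0,"dy":0,"dz":-25,"ax":0,"ay":0,"az":0,"claw":50},{"dx":0,"dy":0,"dz":-45,"ax":0,"ay":0,"az":0,"claw":50},{"dx":0,"dy":0,"dz":-70,"ax":0,"ay":0,"az":0,"claw":50},{"dx":0,"dy":0,"dz":-95,"ax":0,"ay":0,"az":0,"claw":50},{"dx":0,"dy":0,"dz":-120,"ax":0,"ay":0,"az":0,"claw":50},{"dx":0,"dy":0,"dz":-135,"ax":0,"ay":0,"az":0,"claw":50},{"dx":0,"dy":0,"dz":-145,"ax":0,"ay":0,"az":0,"claw":50},{"dx":0,"dy":0,"dz":-150,"ax":0,"ay":0,"az":0,"claw":50}]' 35
python3 -c "
from h import *
go([535.5,245.5,130],85.7)
f=grab('wrist','pics/w5.png')"
```

```text
clock: 7.42
position: [0.4716, -0.295, 0.1317]
tool_rot: [3.14, 0.0, 0.991]
force: [0.7, -0.2, -0.9]
grip_width: 0.0619
t 7.42 pos [ 471.6 -295.   131.7] rpy [179.9   0.   56.8] w 61.9 F [ 0.7 -0.2 -0.9] 
 d [ 487.1 -242.8    1.3] rv [  0.1   0.  -28.9]
```

View pics/w5.png

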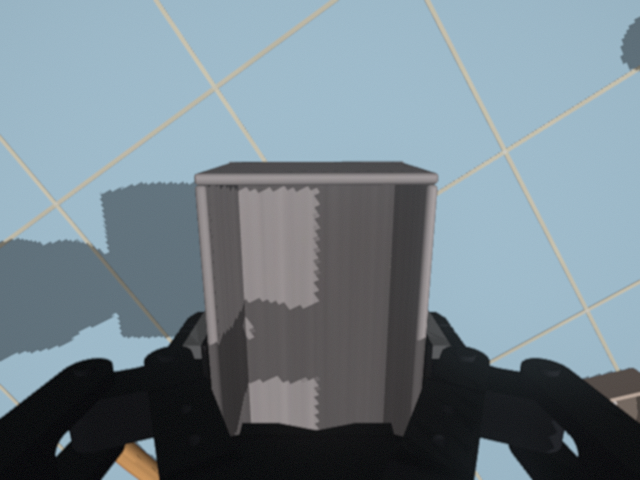

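The box is held level. Carry it to above the lunch box.

```bash
python3 -m pendant '[{"dx":13,"dy":-7,"dz":0,"ax":0,"ay":0,"az":0,"claw":50},{"dx":36,"dy":-18,"dz":0,"ax":0,"ay":0,"az":-2,"claw":50},{"dx":66,"dy":-33,"dz":0,"ax":0,"ay":0,"az":-4,"claw":50},{"dx":97,"dy":-48,"dz":0,"ax":0,"ay":0,"az":-6,"claw":50},{"dx":128,"dy":-64,"dz":0,"ax":0,"ay":0,"az":-8,"claw":50},{"dx":159,"dy":-79,"dz":0,"ax":0,"ay":0,"az":-10,"claw":50},{"dx":190,"dy":-95,"dz":0,"ax":0,"ay":0,"az":-12,"claw":50},{"dx":221,"dy":-110,"dz":0,"ax":0,"ay":0,"az":-14,"claw":50},{"dx":252,"dy":-126,"dz":0,"ax":0,"ay":0,"az":-16,"claw":50},{"dx":283,"dy":-141,"dz":0,"ax":0,"ay":0,"az":-18,"claw":50}]' 35
python3 -c "
from h import *
go([535.5,245.5,130],85.7)"
```

```text
clock: 8.3
position: [0.5077, 0.021, 0.1293]
tool_rot: [-3.14, 0.0, 1.307]
force: [0.4, -1.3, -1.3]
grip_width: 0.0618
t 8.3 pos [507.7  21.  129.3] rpy [-179.9    0.    74.9] w 61.8 F [ 0.4 -1.3 -1.3] 
 d [224.  -31.8  -0.7] rv [ -0.1   0.  -10.8]
```

```bash
python3 -m pendant '[{"dx":31,"dy":-4,"dz":0,"ax":0,"ay":0,"az":-1,"claw":50},{"dx":62,"dy":-9,"dz":0,"ax":0,"ay":0,"az":-3,"claw":50},{"dx":93,"dy":-13,"dz":0,"ax":0,"ay":0,"az":-5,"claw":50},{"dx":124,"dy":-18,"dz":0,"ax":0,"ay":0,"az":-7,"claw":50},{"dx":155,"dy":-22,"dz":0,"ax":0,"ay":0,"az":-9,"claw":50},{"dx":185,"dy":-26,"dz":0,"ax":0,"ay":0,"az":-11,"claw":50},{"dx":208,"dy":-30,"dz":0,"ax":0,"ay":0,"az":-11,"claw":50},{"dx":220,"dy":-32,"dz":0,"ax":0,"ay":0,"az":-11,"claw":50},{"dx":224,"dy":-32,"dz":0,"ax":0,"ay":0,"az":-11,"claw":50},{"dx":224,"dy":-32,"dz":0,"ax":0,"ay":0,"az":-11,"claw":50}]' 35
python3 -c "
from h import *
go([535.5,245.5,-15],85.7)
f=grab('wrist','pics/w6.png');f=grab('top','pics/t6.png')"
```

```text
clock: 9.13
position: [0.5361, 0.2439, 0.1295]
tool_rot: [-3.141, 0.0, 1.498]
force: [0.3, -0.6, -0.6]
grip_width: 0.0618
t 9.13 pos [536.1 243.9 129.5] rpy [-179.9    0.    85.8] w 61.8 F [ 0.3 -0.6 -0.6] 
 d [  1.6  -0.6 144.5] rv [-0.1  0.   0.1]
```

View pics/w6.png

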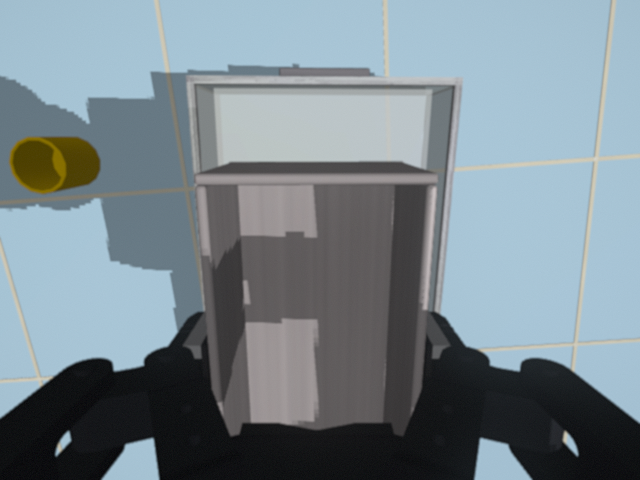

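View pics/t6.png

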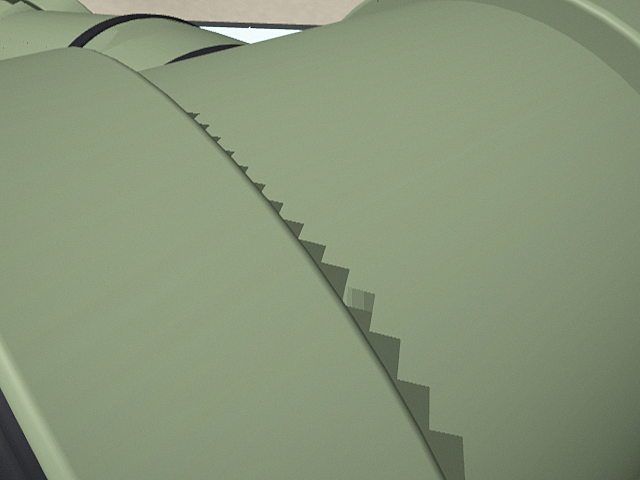

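The wrist view shows the held box (170–430 rows) over the lunch box, whose near-base rim corners are at (189,78) and (462,79). I'll use these to check the lateral centring.

Run:
```python
from h import *
f=grab('wrist')
Q=np.array([plane(f,u,v,.064)[:2] for u,v in [(189,78),(462,79),(438,310)]])*1000
print(Q.round(1),np.linalg.norm(Q[1]-Q[0]),np.degrees(np.arctan2(*(Q[1]-Q[0])[::-1])))
d=(Q[2]-Q[1]);print(np.degrees(np.arctan2(d[1],d[0])))
a=np.radians(-4.3);ux=np.array([np.cos(a),np.sin(a)])
print('centre',Q[:2].mean(0)+100*ux)
```

```text
[[434.1 180.4]
 [445.8 328.6]
 [581.9 316.4]] 148.70577020936352 85.49443117922546
-5.114091483568567
centre [539.64222364 246.97581212]
```

```bash
python3 -m pendant '[{"dx":2,"dy":-1,"dz":10,"ax":0,"ay":0,"az":0,"claw":50},{"dx":2,"dy":-1,"dz":30,"ax":0,"ay":0,"az":0,"claw":50},{"dx":2,"dy":-1,"dz":50,"ax":0,"ay":0,"az":0,"claw":50},{"dx":2,"dy":-1,"dz":70,"ax":0,"ay":0,"az":0,"claw":50},{"dx":2,"dy":-1,"dz":88,"ax":0,"ay":0,"az":0,"claw":50},{"dx":2,"dy":-1,"dz":103,"ax":0,"ay":0,"az":0,"claw":50},{"dx":2,"dy":-1,"dz":115,"ax":0,"ay":0,"az":0,"claw":50},{"dx":2,"dy":-1,"dz":125,"ax":0,"ay":0,"az":0,"claw":50},{"dx":2,"dy":-1,"dz":132,"ax":0,"ay":0,"az":0,"claw":50},{"dx":2,"dy":-1,"dz":132,"ax":0,"ay":0,"az":0,"claw":50}]' 35
python3 -c "
from h import *
go([537,246,-16],85.7)
f=grab('wrist','pics/w7.png');f=grab('scene','pics/s7.png')"
```

```text
clock: 10.12
position: [0.5351, 0.2456, -0.0029]
tool_rot: [-3.14, 0.001, 1.497]
force: [-0.7, -1.0, -1.1]
grip_width: 0.0616
t 10.12 pos [535.1 245.6  -2.9] rpy [-179.9    0.    85.8] w 61.6 F [-0.7 -1.  -1.1] 
 d [ 0.5  1.9 13.1] rv [-0.1  0.   0.1]
```

View pics/s7.png

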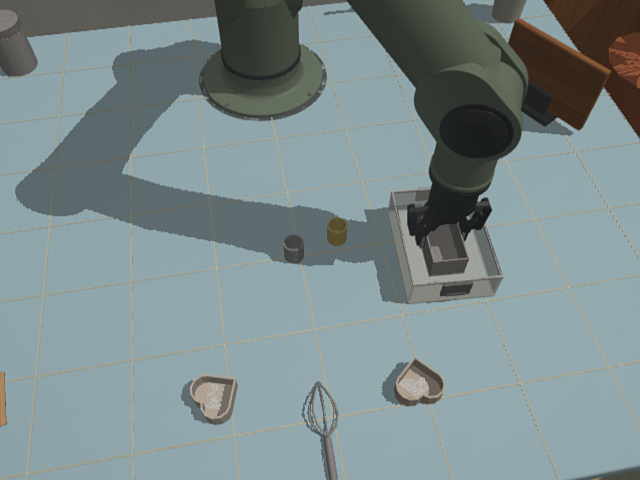

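View pics/w7.png

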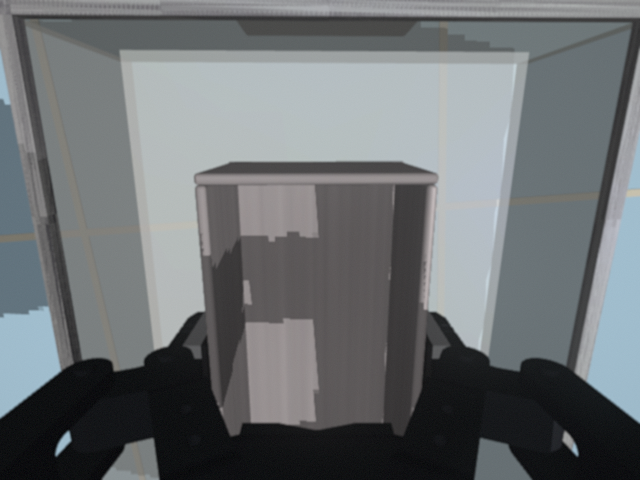

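The box is inside the walls and centred. Lower it onto the floor.

```bash
python3 -m pendant '[{"dx":0,"dy":0,"dz":3,"ax":0,"ay":0,"az":0,"claw":50},{"dx":0,"dy":0,"dz":6,"ax":0,"ay":0,"az":0,"claw":50},{"dx":0,"dy":0,"dz":9,"ax":0,"ay":0,"az":0,"claw":50},{"dx":0,"dy":0,"dz":11,"ax":0,"ay":0,"az":0,"claw":50},{"dx":0,"dy":0,"dz":12,"ax":0,"ay":0,"az":0,"claw":50},{"dx":0,"dy":0,"dz":12,"ax":0,"ay":0,"az":0,"claw":50}]' 35
python3 -m pendant '[{"dx":0,"dy":0,"dz":1,"ax":0,"ay":0,"az":0,"claw":50},{"dx":0,"dy":0,"dz":1,"ax":0,"ay":0,"az":0,"claw":50}]' 35
```

```text
clock: 10.72
position: [0.5354, 0.2459, -0.014]
tool_rot: [-3.141, 0.0, 1.497]
force: [0.5, 0.0, -0.8]
grip_width: 0.0617
clock: 10.88
position: [0.5355, 0.2459, -0.0149]
tool_rot: [-3.142, -0.0, 1.497]
force: [0.1, 0.1, -1.8]
grip_width: 0.0617
```

```bash
python3 -m pendant '[{"dx":0,"dy":0,"dz":0.5,"ax":0,"ay":0,"az":0,"claw":50},{"dx":0,"dy":0,"dz":1,"ax":0,"ay":0,"az":0,"claw":50},{"dx":0,"dy":0,"dz":1,"ax":0,"ay":0,"az":0,"claw":50}]' 35
python3 -m pendant '[{"dx":0,"dy":0,"dz":0.5,"ax":0,"ay":0,"az":0,"claw":50},{"dx":0,"dy":0,"dz":1,"ax":0,"ay":0,"az":0,"claw":50},{"dx":0,"dy":0,"dz":1,"ax":0,"ay":0,"az":0,"claw":50}]' 35
```

```text
clock: 11.13
position: [0.5356, 0.246, -0.0156]
tool_rot: [3.141, -0.0, 1.497]
force: [0.4, -1.7, 2.9]
grip_width: 0.0619
clock: 11.38
position: [0.5357, 0.2459, -0.0157]
tool_rot: [3.141, 0.0, 1.497]
force: [-7.3, -5.6, 24.5]
grip_width: 0.0616
```

The box is touching the floor. Release it and rise.

```bash
python3 -m pendant '[{"dx":0,"dy":0,"dz":-1,"ax":0,"ay":0,"az":0,"claw":60},{"dx":0,"dy":0,"dz":-1,"ax":0,"ay":0,"az":0,"claw":64},{"dx":0,"dy":0,"dz":-1,"ax":0,"ay":0,"az":0,"claw":68},{"dx":0,"dy":0,"dz":-1,"ax":0,"ay":0,"az":0,"claw":74},{"dx":0,"dy":0,"dz":-1,"ax":0,"ay":0,"az":0,"claw":78},{"dx":0,"dy":0,"dz":-1,"ax":0,"ay":0,"az":0,"claw":78},{"dx":0,"dy":0,"dz":-1,"ax":0,"ay":0,"az":0,"claw":78}]' 35
python3 -m pendant '[{"dx":0,"dy":0,"dz":-4,"ax":0,"ay":0,"az":0,"claw":78},{"dx":0,"dy":0,"dz":-12,"ax":0,"ay":0,"az":0,"claw":78},{"dx":0,"dy":0,"dz":-25,"ax":0,"ay":0,"az":0,"claw":78},{"dx":0,"dy":0,"dz":-45,"ax":0,"ay":0,"az":0,"claw":78},{"dx":0,"dy":0,"dz":-70,"ax":0,"ay":0,"az":0,"claw":78},{"dx":0,"dy":0,"dz":-100,"ax":0,"ay":0,"az":0,"claw":78},{"dx":0,"dy":0,"dz":-130,"ax":0,"ay":0,"az":0,"claw":78},{"dx":0,"dy":0,"dz":-150,"ax":0,"ay":0,"az":0,"claw":78},{"dx":0,"dy":0,"dz":-165,"ax":0,"ay":0,"az":0,"claw":78},{"dx":0,"dy":0,"dz":-170,"ax":0,"ay":0,"az":0,"claw":78}]' 35
python3 -c "
from h import *
go([496,-10,150],-4.3)
f=grab('wrist','pics/w8.png')"
```

```text
clock: 11.97
position: [0.5355, 0.2459, -0.0159]
tool_rot: [-3.141, -0.0, 1.497]
force: [0.9, -0.7, 0.0]
grip_width: 0.0779
clock: 12.8
position: [0.5363, 0.2465, 0.1579]
tool_rot: [3.138, -0.002, 1.497]
force: [-0.8, 0.2, 0.1]
grip_width: 0.0781
t 12.8 pos [536.3 246.5 157.9] rpy [ 1.798e+02 -1.000e-01  8.580e+01] w 78.1 F [-0.8  0.2  0.1] 
 d [-258.8  -21.4    7.3] rv [ 0.1 -0.2 90.1]
```

View pics/w8.png

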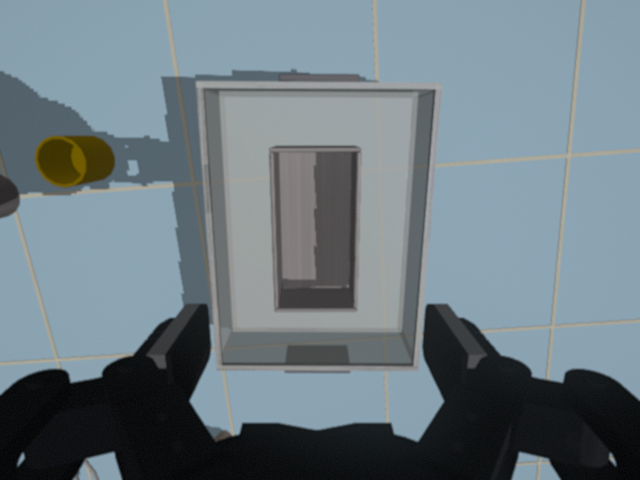

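The inner box stands flat and centred in the lunch box, rim corners (270,147), (360,148), (356,310) and (276,310). Next, the cup.

```bash
python3 - <<'E'
from h import *
f=grab('wrist')
Q=np.array([plane(f,u,v,.05)[:2] for u,v in [(270,147),(360,148),(356,310),(276,310)]])*1000
d=np.roll(Q,-1,0)-Q
print(Q.round(1),Q.mean(0),np.linalg.norm(d,axis=1),np.degrees(np.arctan2(d[:,1],d[:,0])))
E
python3 -m pendant '[{"dx":-20,"dy":-2,"dz":0,"ax":0,"ay":0,"az":6,"claw":78},{"dx":-45,"dy":-4,"dz":0,"ax":0,"ay":0,"az":13,"claw":75},{"dx":-75,"dy":-6,"dz":0,"ax":0,"ay":0,"az":20,"claw":70},{"dx":-105,"dy":-9,"dz":0,"ax":0,"ay":0,"az":27,"claw":66},{"dx":-135,"dy":-11,"dz":0,"ax":0,"ay":0,"az":34,"claw":66},{"dx":-165,"dy":-14,"dz":0,"ax":0,"ay":0,"az":41,"claw":66},{"dx":-195,"dy":-16,"dz":0,"ax":0,"ay":0,"az":48,"claw":66},{"dx":-222,"dy":-18,"dz":0,"ax":0,"ay":0,"az":55,"claw":66},{"dx":-243,"dy":-20,"dz":0,"ax":0,"ay":0,"az":62,"claw":66},{"dx":-258,"dy":-21,"dz":0,"ax":0,"ay":0,"az":68,"claw":66}]' 35
python3 -c "
from h import *
go([496,-10,150],-4.3)"
```

```text
[[474.9 220.1]
 [480.  280.2]
 [597.8 271.9]
 [593.4 212.1]] [536.510809   246.06383952] [ 60.28645023 118.16287079  60.00846033 118.78447787] [ 85.15016459  -3.9875546  -94.26058792 176.14356975]
clock: 13.73
position: [0.4944, -0.0122, 0.1534]
tool_rot: [3.142, 0.002, 0.302]
force: [0.4, 0.2, 0.5]
grip_width: 0.0663
t 13.73 pos [494.4 -12.2 153.4] rpy [1.80e+02 1.00e-01 1.73e+01] w 66.3 F [0.4 0.2 0.5] 
 d [ 2.2 -1.7  3.4] rv [ 0.   0.1 21.6]
```

```bash
python3 -m pendant '[{"dx":0,"dy":0,"dz":0,"ax":0,"ay":0,"az":7,"claw":66},{"dx":0,"dy":0,"dz":0,"ax":0,"ay":0,"az":14,"claw":66},{"dx":1,"dy":-1,"dz":0,"ax":0,"ay":0,"az":21,"claw":66},{"dx":1,"dy":-1,"dz":0,"ax":0,"ay":0,"az":21.5,"claw":66},{"dx":1,"dy":-1,"dz":0,"ax":0,"ay":0,"az":21.5,"claw":66}]' 35
python3 -c "
from h import *
go([496,-10,150],-4.3)
f=grab('wrist','pics/w9.png')"
```

```text
clock: 14.15
position: [0.4958, -0.0084, 0.1537]
tool_rot: [3.141, 0.001, -0.061]
force: [-0.7, 0.2, -0.3]
grip_width: 0.0658
t 14.15 pos [495.8  -8.4 153.7] rpy [ 1.8e+02  1.0e-01 -3.5e+00] w 65.8 F [-0.7  0.2 -0.3] 
 d [0.3 1.6 3.7] rv [0.  0.1 0.8]
```

View pics/w9.png

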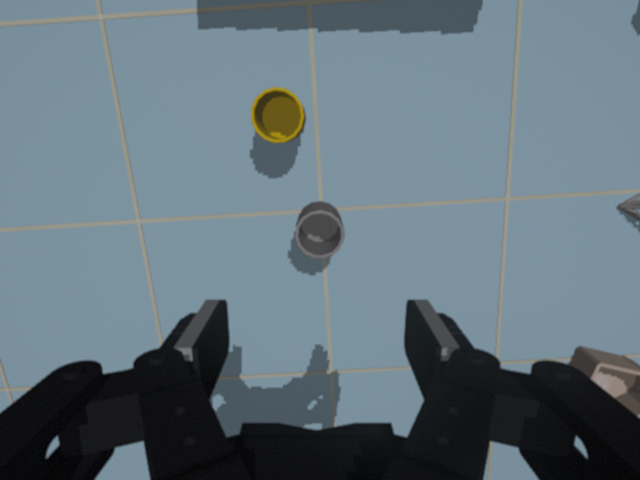

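The steel cup's rim is at (320,230), the yellow one is clear at (278,116).

Run:
```python
from h import *
f=grab('wrist')
p=plane(f,320,230,.042)*1000; print(p)
for u in((297,230),(344,230),(320,204),(320,258)): print(plane(f,*u,.042)*1000)
go([p[0],p[1],-18],-4.3)
```

```text
[498.36338317  -7.16866298  42.        ]
[481.83206341  -6.17548229  42.        ]
[515.61133587  -8.20489807  42.        ]
[499.45410046  11.68981569  42.        ]
[497.14415913 -28.24902069  42.        ]
t 14.25 pos [496.   -8.5 153.8] rpy [180.    0.   -3.5] w 65.8 F [-0.2  1.  -0.5] 
 d [  2.5  -1.5 171.8] rv [0.  0.  0.8]
```

```bash
python3 -m pendant '[{"dx":1,"dy":0,"dz":8,"ax":0,"ay":0,"az":0.5,"claw":66},{"dx":1,"dy":0,"dz":25,"ax":0,"ay":0,"az":0.5,"claw":66},{"dx":1,"dy":0,"dz":47,"ax":0,"ay":0,"az":0.5,"claw":66},{"dx":1,"dy":0,"dz":69,"ax":0,"ay":0,"az":0.5,"claw":66},{"dx":1,"dy":0,"dz":90,"ax":0,"ay":0,"az":0.5,"claw":66},{"dx":1,"dy":0,"dz":108,"ax":0,"ay":0,"az":0.5,"claw":66},{"dx":1,"dy":0,"dz":120,"ax":0,"ay":0,"az":0.5,"claw":66},{"dx":1,"dy":0,"dz":130,"ax":0,"ay":0,"az":0.5,"claw":66},{"dx":1,"dy":0,"dz":137,"ax":0,"ay":0,"az":0.5,"claw":66},{"dx":1,"dy":0,"dz":140,"ax":0,"ay":0,"az":0.5,"claw":66}]' 35
python3 -c "
from h import *
f=grab('wrist','pics/w10.png')
p=plane(f,320,230,.042)
go([497,-9,-18],-4.3)"
```

```text
clock: 15.08
position: [0.4968, -0.0086, 0.0132]
tool_rot: [-3.142, 0.001, -0.073]
force: [0.3, 0.3, 0.3]
grip_width: 0.0661
t 15.13 pos [496.9  -8.6  13.3] rpy [-1.8e+02  1.0e-01 -4.2e+00] w 65.8 F [-0.7  0.6  0.1] 
 d [ 0.2  0.4 31.3] rv [-0.   0.1  0.1]
```

View pics/w10.png

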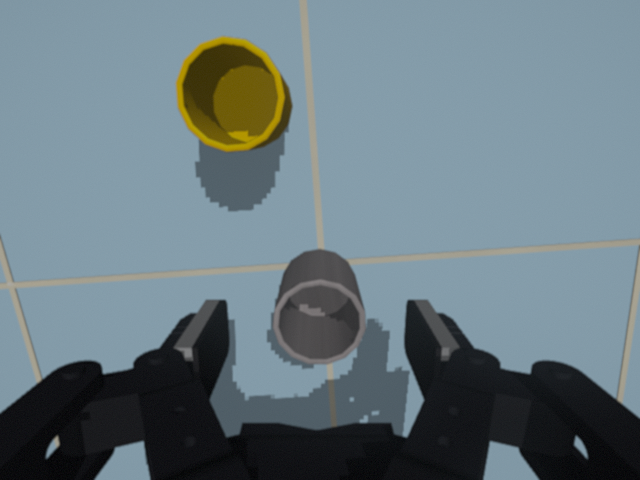

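The cup is centred between the pads, rim centre at (320,322). Go down and close.

```bash
python3 -m pendant '[{"dx":0.5,"dy":0,"dz":10,"ax":0,"ay":0,"az":0,"claw":66},{"dx":0.5,"dy":0,"dz":20,"ax":0,"ay":0,"az":0,"claw":66},{"dx":0.5,"dy":0,"dz":28,"ax":0,"ay":0,"az":0,"claw":66},{"dx":0.5,"dy":0,"dz":31,"ax":0,"ay":0,"az":0,"claw":66},{"dx":0.5,"dy":0,"dz":31,"ax":0,"ay":0,"az":0,"claw":55},{"dx":0.5,"dy":0,"dz":31,"ax":0,"ay":0,"az":0,"claw":45},{"dx":0.5,"dy":0,"dz":31,"ax":0,"ay":0,"az":0,"claw":38},{"dx":0.5,"dy":0,"dz":31,"ax":0,"ay":0,"az":0,"claw":30},{"dx":0.5,"dy":0,"dz":31,"ax":0,"ay":0,"az":0,"claw":25},{"dx":0.5,"dy":0,"dz":31,"ax":0,"ay":0,"az":0,"claw":25}]' 30
python3 -m pendant '[{"dx":0,"dy":0,"dz":0,"ax":0,"ay":0,"az":0,"claw":25},{"dx":0,"dy":0,"dz":0,"ax":0,"ay":0,"az":0,"claw":25}]' 30
```

```text
clock: 15.97
position: [0.498, -0.0087, -0.0164]
tool_rot: [-3.142, -0.001, -0.074]
force: [-0.9, 0.3, 6.8]
grip_width: 0.0343
clock: 16.13
position: [0.498, -0.0087, -0.0164]
tool_rot: [-3.142, -0.001, -0.074]
force: [-0.6, 1.4, 7.2]
grip_width: 0.0341
```

```bash
python3 -m pendant '[{"dx":0,"dy":0,"dz":-3,"ax":0,"ay":0,"az":0,"claw":25},{"dx":0,"dy":0,"dz":-10,"ax":0,"ay":0,"az":0,"claw":25},{"dx":0,"dy":0,"dz":-25,"ax":0,"ay":0,"az":0,"claw":25},{"dx":0,"dy":0,"dz":-45,"ax":0,"ay":0,"az":0,"claw":25},{"dx":0,"dy":0,"dz":-70,"ax":0,"ay":0,"az":0,"claw":25},{"dx":0,"dy":0,"dz":-95,"ax":0,"ay":0,"az":0,"claw":25},{"dx":0,"dy":0,"dz":-120,"ax":0,"ay":0,"az":0,"claw":25},{"dx":0,"dy":0,"dz":-135,"ax":0,"ay":0,"az":0,"claw":25},{"dx":0,"dy":0,"dz":-145,"ax":0,"ay":0,"az":0,"claw":25},{"dx":0,"dy":0,"dz":-150,"ax":0,"ay":0,"az":0,"claw":25}]' 30
python3 -c "
from h import *
go([536.5,246,134],-4.2)
f=grab('wrist','pics/w11.png');s=grab('scene')
cv2.imwrite('pics/s11.png',cv2.resize(s['image'][100:300,200:420],None,fx=3,fy=3))"
```

```text
clock: 16.97
position: [0.4981, -0.0089, 0.1347]
tool_rot: [3.142, -0.002, -0.074]
force: [-0.4, 0.1, -0.9]
grip_width: 0.0343
t 16.97 pos [498.1  -8.9 134.7] rpy [ 1.8e+02 -1.0e-01 -4.2e+00] w 34.3 F [-0.4  0.1 -0.9] 
 d [  19.4 -257.     0.8] rv [ 0.  -0.1 -0. ]
```

View pics/w11.png

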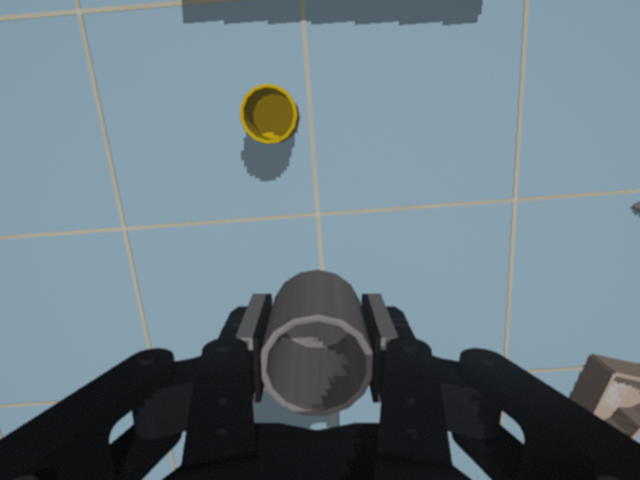

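View pics/s11.png

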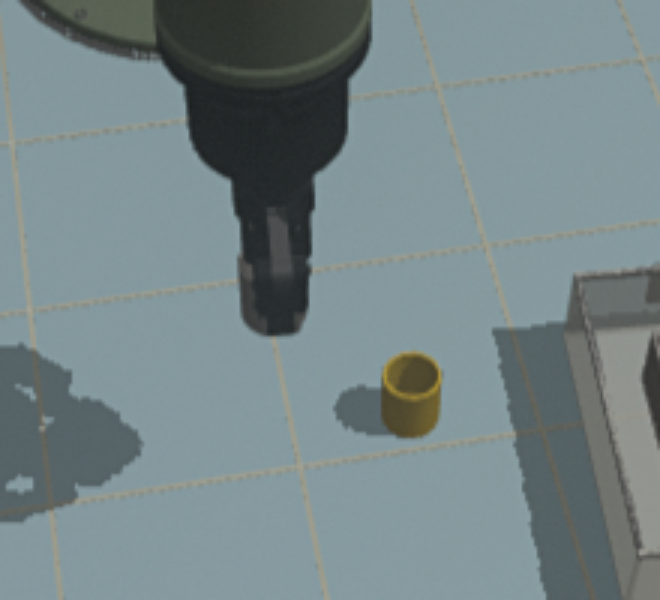

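The cup is held upright, rim centre about (317,366). I'll measure its offset from the TCP and the shift needed.

Run:
```python
from h import *
f=grab('wrist');p=observe()['position']
c=plane(f,317,366,p[2]+.0164+.042);print((c-p)*1000)
d=(c-p)*1000
go([536.5-d[0],246-d[1],134],-4.2)
```

```text
[ 0.25604646 -2.05304497 58.4       ]
t 17.12 pos [497.5  -8.8 132.8] rpy [180.    0.   -4.2] w 33.9 F [-0.1 -0.3 -0.8] 
 d [  19.7 -259.    -1.2] rv [ 0.  0. -0.]
```

```bash
python3 -m pendant '[{"dx":1,"dy":-12,"dz":0,"ax":0,"ay":0,"az":0,"claw":25},{"dx":4,"dy":-40,"dz":0,"ax":0,"ay":0,"az":0,"claw":25},{"dx":7,"dy":-75,"dz":0,"ax":0,"ay":0,"az":0,"claw":25},{"dx":10,"dy":-110,"dz":0,"ax":0,"ay":0,"az":0,"claw":25},{"dx":13,"dy":-145,"dz":0,"ax":0,"ay":0,"az":0,"claw":25},{"dx":16,"dy":-180,"dz":0,"ax":0,"ay":0,"az":0,"claw":25},{"dx":18,"dy":-213,"dz":0,"ax":0,"ay":0,"az":0,"claw":25},{"dx":19,"dy":-238,"dz":0,"ax":0,"ay":0,"az":0,"claw":25},{"dx":20,"dy":-252,"dz":0,"ax":0,"ay":0,"az":0,"claw":25},{"dx":20,"dy":-258,"dz":0,"ax":0,"ay":0,"az":0,"claw":25}]' 30
python3 -m pendant '[{"dx":0,"dy":0,"dz":10,"ax":0,"ay":0,"az":0,"claw":25},{"dx":0,"dy":0,"dz":25,"ax":0,"ay":0,"az":0,"claw":25},{"dx":0,"dy":0,"dz":40,"ax":0,"ay":0,"az":0,"claw":25},{"dx":0,"dy":0,"dz":52,"ax":0,"ay":0,"az":0,"claw":25},{"dx":0,"dy":0,"dz":60,"ax":0,"ay":0,"az":0,"claw":25},{"dx":0,"dy":0,"dz":60,"ax":0,"ay":0,"az":0,"claw":25}]' 30
python3 -c "
from h import *
go([536,248,-9],-4.2)
f=grab('wrist','pics/w12.png');s=grab('scene')
cv2.imwrite('pics/s12.png',cv2.resize(s['image'][130:320,340:560],None,fx=3,fy=3))"
```

```text
clock: 17.95
position: [0.5358, 0.2499, 0.1321]
tool_rot: [-3.141, 0.002, -0.071]
force: [-0.8, -1.3, -0.3]
grip_width: 0.0342
clock: 18.45
position: [0.5359, 0.2457, 0.0712]
tool_rot: [3.14, 0.002, -0.075]
force: [0.4, 1.0, -0.1]
grip_width: 0.034
t 18.45 pos [535.9 245.7  71.2] rpy [ 1.799e+02  1.000e-01 -4.300e+00] w 34.0 F [ 0.4  1.  -0.1] 
 d [ 0.1 -2.5 80.2] rv [ 0.1  0.1 -0.1]
```

View pics/w12.png

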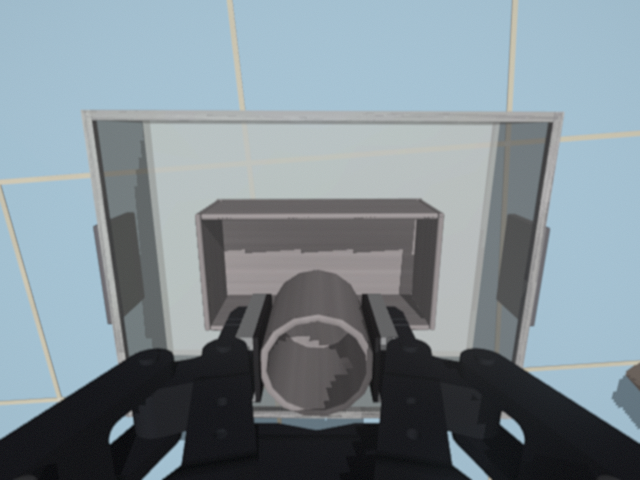

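View pics/s12.png

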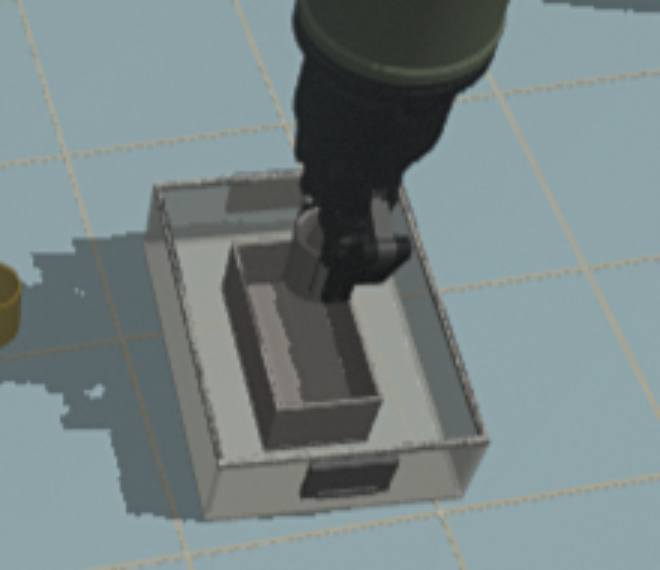

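Run:
```python
from h import *
f=grab('wrist')
Q=np.array([plane(f,u,v,.05)[:2] for u,v in [(198,214),(443,215),(434,329),(206,328)]])*1000
d=np.roll(Q,-1,0)-Q
print(Q.round(1),Q.mean(0),np.linalg.norm(d,axis=1),np.degrees(np.arctan2(d[:,1],d[:,0])))
p=observe()['position'];c=plane(f,316,365,p[2]+.0584)*1000;print(c)
go([0,0,-9],-4.2)
```

```text
[[481.5 281.3]
 [600.4 272. ]
 [596.3 211. ]
 [476.3 220.4]] [538.59768642 246.18388765] [119.24584425  61.18524978 120.33455779  61.11354909] [ -4.48907103 -93.8302127  175.47813791  85.14986035]
[536.48765841 245.78184127 132.0563507 ]
t 18.6 pos [537.  247.   73.7] rpy [-180.    -0.    -4.3] w 33.7 F [ 0.2  0.3 -1.3] 
 d [-517.3  286.1   82.3] rv [-0.  -0.  -0.1]
```

The cup (536.5, 245.8) is centred over the box (538, 246). Lower it.

```bash
python3 -m pendant '[{"dx":1,"dy":0,"dz":8,"ax":0,"ay":0,"az":0,"claw":25},{"dx":1,"dy":0,"dz":20,"ax":0,"ay":0,"az":0,"claw":25},{"dx":1,"dy":0,"dz":32,"ax":0,"ay":0,"az":0,"claw":25},{"dx":1,"dy":0,"dz":44,"ax":0,"ay":0,"az":0,"claw":25},{"dx":1,"dy":0,"dz":54,"ax":0,"ay":0,"az":0,"claw":25},{"dx":1,"dy":0,"dz":62,"ax":0,"ay":0,"az":0,"claw":25},{"dx":1,"dy":0,"dz":68,"ax":0,"ay":0,"az":0,"claw":25},{"dx":1,"dy":0,"dz":72,"ax":0,"ay":0,"az":0,"claw":25},{"dx":1,"dy":0,"dz":75,"ax":0,"ay":0,"az":0,"claw":25},{"dx":1,"dy":0,"dz":75,"ax":0,"ay":0,"az":0,"claw":25}]' 30
python3 -c "
from h import *
f=grab('wrist','pics/w13.png')"
```

```text
clock: 19.43
position: [0.5376, 0.2471, -0.0022]
tool_rot: [3.141, 0.0, -0.074]
force: [0.3, -0.6, -0.3]
grip_width: 0.0339
```

View pics/w13.png

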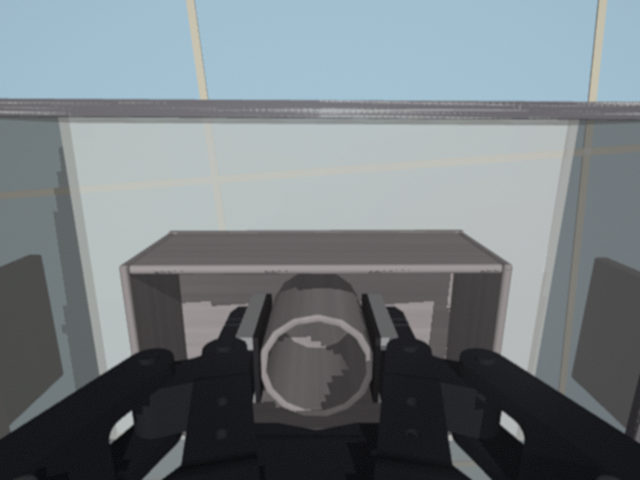

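The cup is inside the inner box, centred, with no contact yet. Lower the last millimetres.

```bash
python3 -m pendant '[{"dx":0,"dy":0,"dz":2,"ax":0,"ay":0,"az":0,"claw":25},{"dx":0,"dy":0,"dz":4,"ax":0,"ay":0,"az":0,"claw":25},{"dx":0,"dy":0,"dz":5,"ax":0,"ay":0,"az":0,"claw":25},{"dx":0,"dy":0,"dz":5,"ax":0,"ay":0,"az":0,"claw":25}]' 30
python3 -m pendant '[{"dx":0,"dy":0,"dz":1,"ax":0,"ay":0,"az":0,"claw":25},{"dx":0,"dy":0,"dz":1,"ax":0,"ay":0,"az":0,"claw":25}]' 30
python3 -m pendant '[{"dx":0,"dy":0,"dz":1,"ax":0,"ay":0,"az":0,"claw":25},{"dx":0,"dy":0,"dz":1,"ax":0,"ay":0,"az":0,"claw":25}]' 30
```

```text
clock: 19.82
position: [0.5377, 0.247, -0.0069]
tool_rot: [3.142, 0.0, -0.074]
force: [0.5, -0.7, -0.9]
grip_width: 0.0344
clock: 19.98
position: [0.5377, 0.247, -0.0079]
tool_rot: [3.142, 0.0, -0.074]
force: [0.3, 0.1, 0.3]
grip_width: 0.0343
clock: 20.15
position: [0.5376, 0.247, -0.0089]
tool_rot: [3.142, 0.0, -0.074]
force: [0.2, -0.7, -1.6]
grip_width: 0.0343
```

```bash
python3 -m pendant '[{"dx":0,"dy":0,"dz":0.5,"ax":0,"ay":0,"az":0,"claw":25},{"dx":0,"dy":0,"dz":0.5,"ax":0,"ay":0,"az":0,"claw":25}]' 30
python3 -m pendant '[{"dx":0,"dy":0,"dz":0.5,"ax":0,"ay":0,"az":0,"claw":25},{"dx":0,"dy":0,"dz":0.5,"ax":0,"ay":0,"az":0,"claw":25}]' 30
```

```text
clock: 20.32
position: [0.5377, 0.2471, -0.0093]
tool_rot: [-3.142, -0.0, -0.074]
force: [-0.3, -0.7, -0.5]
grip_width: 0.034
clock: 20.48
position: [0.5377, 0.2471, -0.0094]
tool_rot: [3.142, -0.0, -0.074]
force: [-2.6, -1.1, 9.2]
grip_width: 0.0344
```

Contact at 9 N. Release with moderate opening (fits the box's length) and rise.

```bash
python3 -m pendant '[{"dx":0,"dy":0,"dz":-0.3,"ax":0,"ay":0,"az":0,"claw":35},{"dx":0,"dy":0,"dz":-0.5,"ax":0,"ay":0,"az":0,"claw":39},{"dx":0,"dy":0,"dz":-0.5,"ax":0,"ay":0,"az":0,"claw":44},{"dx":0,"dy":0,"dz":-0.5,"ax":0,"ay":0,"az":0,"claw":50},{"dx":0,"dy":0,"dz":-0.5,"ax":0,"ay":0,"az":0,"claw":52},{"dx":0,"dy":0,"dz":-0.5,"ax":0,"ay":0,"az":0,"claw":52},{"dx":0,"dy":0,"dz":-0.5,"ax":0,"ay":0,"az":0,"claw":52}]' 30
python3 -m pendant '[{"dx":0,"dy":0,"dz":-3,"ax":0,"ay":0,"az":0,"claw":52},{"dx":0,"dy":0,"dz":-9,"ax":0,"ay":0,"az":0,"claw":52},{"dx":0,"dy":0,"dz":-18,"ax":0,"ay":0,"az":0,"claw":52},{"dx":0,"dy":0,"dz":-32,"ax":0,"ay":0,"az":0,"claw":52},{"dx":0,"dy":0,"dz":-50,"ax":0,"ay":0,"az":0,"claw":52},{"dx":0,"dy":0,"dz":-75,"ax":0,"ay":0,"az":0,"claw":52},{"dx":0,"dy":0,"dz":-105,"ax":0,"ay":0,"az":0,"claw":52},{"dx":0,"dy":0,"dz":-135,"ax":0,"ay":0,"az":0,"claw":52},{"dx":0,"dy":0,"dz":-155,"ax":0,"ay":0,"az":0,"claw":52},{"dx":0,"dy":0,"dz":-165,"ax":0,"ay":0,"az":0,"claw":52}]' 30
python3 -m pendant '[{"dx":0,"dy":30,"dz":0,"ax":0,"ay":0,"az":0,"claw":52},{"dx":0,"dy":65,"dz":0,"ax":0,"ay":0,"az":0,"claw":52},{"dx":0,"dy":100,"dz":0,"ax":0,"ay":0,"az":0,"claw":52},{"dx":0,"dy":135,"dz":0,"ax":0,"ay":0,"az":0,"claw":52},{"dx":0,"dy":170,"dz":0,"ax":0,"ay":0,"az":0,"claw":52},{"dx":0,"dy":205,"dz":0,"ax":0,"ay":0,"az":0,"claw":52},{"dx":0,"dy":235,"dz":0,"ax":0,"ay":0,"az":0,"claw":52},{"dx":0,"dy":250,"dz":0,"ax":0,"ay":0,"az":0,"claw":52},{"dx":0,"dy":250,"dz":0,"ax":0,"ay":0,"az":0,"claw":52}]' 30
python3 -c "
from h import *
f=grab('top');s=grab('scene','pics/s14.png')
a=cv2.resize(f['image'][140:310,90:260],(400,400));b=cv2.resize(s['image'][170:320,370:520],(400,400))
cv2.imwrite('pics/st14.png',np.hstack([a,b]))"
```

```text
clock: 21.07
position: [0.5377, 0.247, -0.0093]
tool_rot: [-3.142, 0.0, -0.074]
force: [0.5, 0.1, 0.8]
grip_width: 0.0519
clock: 21.9
position: [0.5387, 0.2476, 0.16]
tool_rot: [-3.139, -0.004, -0.074]
force: [-0.5, 1.1, -0.7]
grip_width: 0.0519
clock: 22.65
position: [0.5187, -0.0064, 0.1561]
tool_rot: [3.14, 0.0, -0.079]
force: [0.7, -0.8, 1.2]
grip_width: 0.0519
```

View pics/st14.png

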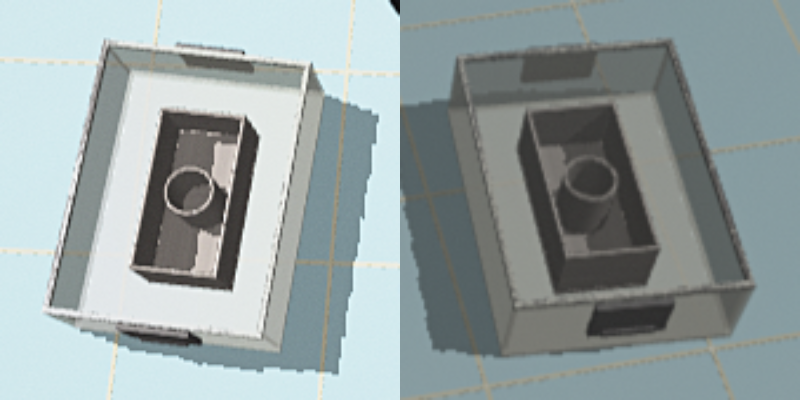

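View pics/s14.png

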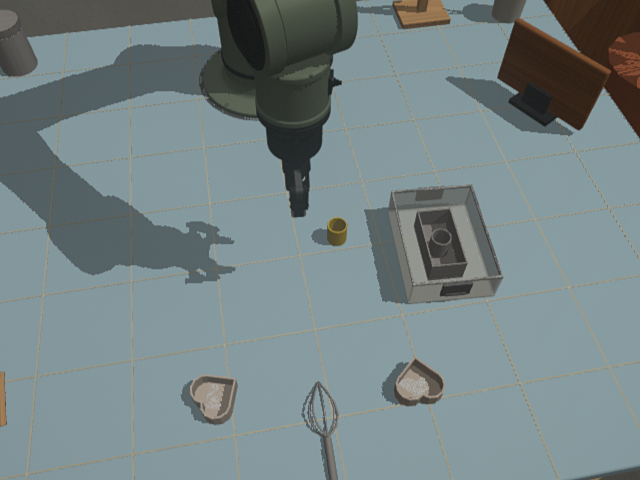

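Both views show the cup upright in the flat inner box, inside the lunch box (scene 440,243). The yellow cup at (337,232) is untouched and the arm is clear. Handing in.

```bash
python3 -c "
from workcell import job_done
print(job_done())"
```

```text
the job is handed in; nothing more can be done
None
```

The bento set is nested as asked, in that order: I set the steel inner box flat inside the clear lunch box and let go of it. Then I stood the little steel cup inside the inner box. It took about 23 s of the 72 s, and the highest force reading I saw was about 25 N.

- **Last checks:** the final top and scene views show all three upright with their open tops up and the lunch box still on the tiles. The yellow cup is untouched and the arm is clear of everything.
- **Missed grasp:** my first try at the inner box closed on nothing and pressed on its rim with about 23 N. The box did not visibly move.
- **Disagreement with the description:** the pad tips sit about 30 to 40 mm behind the reported tool tip, depending on how far the jaws are open. I corrected for this using the wrist images and contact forces.
- **Cup width:** the gripper read 34 mm on the 36 mm cup, but the cup stayed upright in the grip.

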